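# Close the bead polisher and hold its spring key locked

### The arm

A 7-joint arm with a two-finger parallel gripper is mounted at the origin on the work surface. World frame = base frame: x ahead of the robot, y to its left, z up, the work surface at z = 0. Lengths are in m, angles in rad, forces in N, time in s.
With the tool pointing down it reaches from about 0.4 to 0.875 m from the base axis. Payload 19.3 kg.
Tool frame: the origin (TCP) lies at the very end of the fingers, on their centre line; the grasp point (between the pads) lies 19 mm behind it; x points along the fingers, y is the direction in which the jaws open and shut, and the axes are right-handed (so a half turn about x gives the same grasp; the last joint's range is limited). The gripper opens to 85 mm and grips with 20 to 120 N. Pads are 22 mm wide; open, the fingers measure 114 mm over their backs; the gripper's body (76 mm by 85 mm) begins 54 mm behind the grasp point. The pads swing forward as they close: fully open they stand 13 mm farther back than shut.
Start: joints at [-1.357, 0.521, -0.036, 1.599, 0.021, 1.021, -0.113], TCP at [0.175, 0.6, 0.231] pointing down, gripper open.
Joint ranges: [-2.91, 2.91], [-0.3, 2.13], [-1.5, 1.42], [0.17, 2.43], [-1.26, 4.41], [0.16, 1.93], [-2.52, 2.52]. Speed limits (rad/s): [1.89, 1.89, 2.39, 2.39, 3.01, 3.01, 3.01].

### API

Orientations are given as [roll, pitch, yaw] about the fixed x, y, z axes, in that order (R = Rz(yaw) Ry(pitch) Rx(roll)).
In Python, from workcell import bot, grab_frame, job_done gives the robot as it stands.
- The arm moves only by the shell command python3 -m pendant 'ROWS' [OPENING] [FORCE]. ROWS is JSON, a list of rows, each a list of 4 numbers: the shift along the tool's x, y, z in mm, then the turn about the tool's x in degrees. A call has 1 to 12 rows; each row shifts and turns the commanded pose from where the row before left it, along the tool's axes as they then stand; what a row does not reach is not made up. A row lasts 1/8 s, in which the tool goes at most 62.5 mm and 10.7 degrees, less where a joint would pass 70% of its speed; a pose out of reach is approached as far as the arm can. A call is refused whole if a number of a shift passes 62.5 or a number of a turn 10.7, either way. A call with a gripper value outside its range is refused whole. OPENING is the opening, from -1 (shut) to 1 (fully open), set as the call begins (- or left out, the last holds). The fingers move at their own pace and stop on an object; FORCE is the grip in N (left out, the last holds). Time passes only in rows, so rows that do not move let the fingers close. It gives the time, the measured TCP pose, the force and the opening at its end, in the units of the state.
- bot.observe(): the state, without advancing time (a new reading comes with each control period).
- grab_frame(name): name is "scene" or "top"; returns a dict with "img" (384x512x3 uint8, red, green, blue), "fovy" (degrees; the focal length in pixels is half the picture's height over the tangent of half this angle, whatever the lens; pixels are square), "cx", "cy" (the principal point, pixels), "k1" (the pictures are not rectified: a ray, as slopes to the right and down, at radius r is drawn at 1 + k1 r^2 times it, then the intrinsics apply), "R" (3x3) and "t" (3): a world point X has camera coordinates R X + t. Camera axes: x right, y down, z forward; pixel columns grow to the right and rows downward; lengths in m; the calibration is good to about 2 mm. A picture is of the moment at which its call begins. There is no depth.
- job_done(): hands the job in, once; it reports no verdict.
The state is a dict: "clock": time; "qpos": joint angles; "qd": joint speeds; "joint_efforts": joint torques, N m; "position": TCP position; "tool_rot": TCP orientation; "force": force on the tool from outside, world axes, zero at the start; "moment": the same for the moment, N m; "grip_width": finger opening in m.
Only numpy, scipy, OpenCV 4.12 (cv2) and the standard library are available. Lean on these libraries where they do the work, as an engineer would, in place of code of your own. Each camera call takes 0.05 s, during which the arm holds its last target.

### The job

Swing the bead polisher's hatch fully shut so that the tab at its free edge drops behind the rim; then take the locking key from its wooden stand, put it through the hatch's window into the slot, push it fully down against the spring and twist it a quarter turn clockwise (seen from above) as far as it goes. Finish while still gripping the key and holding it there, pushed in and turned: the spring turns it back if it is let go. Leave the jar and the bottles where they stand.

Things in the scene. Friction and masses are not known exactly. Their poses are not given: they have to be found in the camera images.
- polisher: Bead polisher: white housing fixed to the table, 173 mm along its x by 160 mm along its y, with a steel deck 100 mm above the table and a grey motor (65 mm high) behind it at +x. Origin on the table under the lock slot. z up, x from the hatch's hinge towards the rim. The rim stands 75 to 84 mm from the slot at +x, as high as the shut hatch's top face.
- socket (a point): Centre of the lock slot, at deck height; axes as the polisher's. The slot is 46 mm long along x, 16 mm wide along y, in the 8 mm deck. Under it a sprung plunger carries the lock plate, which takes the key's cross-bar between two dogs 13 mm apart. The shut hatch's top face lies 6 mm above the deck, its window centred on the slot.
- hatch_hinge (a point): Middle of the hatch's hinge line, which runs along the polisher's y, 70 mm from the slot centre towards -x (the robot's side) and 3 mm above the deck. Axes as the polisher's.
- hatch_edge (a point): Middle of the hatch's free edge on its outer (upper) face, 138 mm from the hinge. The hatch is an aluminium plate 130 mm wide, 6 mm thick, with a square 50 mm window whose far side is 95 mm from the hinge; a tab 50 mm wide hangs 12 mm below the free edge and drops behind the rim.
- hatch (a joint): Hatch angle, rad: 0 shut (flat on the deck), positive open (1.3 = nearly upright, its outer face then towards the robot). The hinge line lies mid-way in the plate's thickness. Stiff hinge: it stays where it is left and needs 1 to 3 N at the free edge to move.
- plunger (a joint): How far the sprung plunger is pushed down, m: 0 at rest, when the key resting in the slot has its flange 10 mm above the shut hatch; at 0.010 the flange lies on the hatch. Spring: about 3 N at 0, 8 N at 0.010. The key can turn only beyond about 0.008, its cross-bar then being below the deck; once turned, the deck keeps it from rising above that.
- lock (a joint): Angle of the lock plate, rad: 0 at rest (aligned with the slot), grows as the key turns it clockwise seen from above, stop at 1.58. A return spring gives 0.02 N m at 0 and 0.12 N m at the stop. The key's bar has up to 0.1 rad of free play between the dogs.
- key_grip (a point): Centre of the locking key's handle, a black bar 50 mm long (x), 16 mm wide (y), 45 mm tall. The top of the round flange (68 mm across, 6 mm thick) is 23 mm below this point. Under the flange a 13 mm stem ends in a cross-bar 40 mm long (along x), 10 mm wide, 11 mm tall with narrowed foot, its underside 56 mm below this point. z up. Same after a half turn.
- stand: Wooden ring fixed to the table, 72 mm across, 45 mm high, with a 50 mm hole, that holds the key upright: the flange lies on its top and the stem hangs in the hole. Origin at the centre of its underside.
- key: The steel locking key with black handle (see key_grip), about 0.16 kg; origin at the centre of its cross-bar's underside, z up.
- bead_jar: Bystander: glass jar with a metal lid, 60 mm across, 85 mm high; origin at its underside.
- paint_bottle: Bystander: grey bottle with a black cap, 40 mm across, 110 mm high; origin at its underside.
- paint_bottle2: Bystander: second bottle like it; origin at its underside.
Mind the look-alikes: they are no part of the job. What is shaped like the key but pink is not meant.

How it is judged:
On the way, in this order (a step that is already met when the one before it is completed fails the run):
1. the hatch is swung shut (within 0.06 rad) while the key is still away from the lock (value of joint hatch below 0.06 rad and horizontal distance between key_grip and socket above 0.06 m), for 0.2 s.
2. the key stands in the slot and is pushed down against the spring, not yet turned (value of joint hatch below 0.06 rad and horizontal distance between key_grip and socket below 0.008 m and value of joint plunger above 0.0072 m and value of joint lock below 0.5 rad), for 0.05 s.
At the end, for the whole second after the job is handed in: The fingers still grip the key (over 3 N), which stands upright (within 0.12 rad) in the lock within 8 mm of its centre, pushed in with the plunger at least 7.2 mm down and the lock plate turned at least 1.3 rad of its quarter turn; the hatch is shut within 0.06 rad (value of joint hatch below 0.06 rad and horizontal distance between key_grip and socket below 0.008 m and value of joint plunger above 0.0072 m and value of joint lock above 1.3 rad and angle between key's own z axis and vertical below 0.12 rad and contact force between the fingers and key above 3 N); the arm keeps its last pose, push and grip.
It fails at once if the bead_jar is moved by more than 30 mm (distance of bead_jar from where it was at the start of the episode above 0.03 m).
It fails at once if the paint_bottle is moved by more than 30 mm (distance of paint_bottle from where it was at the start of the episode above 0.03 m).
It fails at once if the paint_bottle2 is moved by more than 30 mm (distance of paint_bottle2 from where it was at the start of the episode above 0.03 m).
It also fails if it takes over 64 s, if anything falls off the work surface, if the arm or the gripper's body presses on something with over 40 N, if the wrist force passes 120 N, or if a joint passes its speed limit or range.

## Working session

There is one attempt and no reset: what is moved stays moved. The work goes in short steps, Python scripts to look and compute and a shell command to move; the robot and the scene stay as the last step left them, time stands still between calls to the robot, and variables do not carry over. Pictures are saved under pics/ and viewed, and the job is handed in when it is done.

```bash
mkdir -p pics; ls; python3 - <<'E'
from workcell import bot, grab_frame
import cv2
print(bot.observe())
for n in("scene","top"):
    f=grab_frame(n); print(n,{k:f[k] for k in f if k!="img"})
    cv2.imwrite(f"pics/{n}0.png",cv2.cvtColor(f["img"],cv2.COLOR_RGB2BGR))
E
```

```text
pics
{'clock': 0.0, 'qpos': array([-1.35722572,  0.52204529, -0.03637068,  1.60002957,  0.02118365,
        1.02108872, -0.1128212 ]), 'qd': array([-2.08821014e-04, -7.15961339e-04,  7.41157057e-05,  1.66869397e-03,
        3.47140212e-04, -7.22608419e-04,  1.35162674e-03]), 'joint_efforts': array([ 6.34682619e-04, -9.27102399e+01,  1.98032275e+00, -3.69924438e+01,
        1.78303354e-02,  8.24481976e-03,  3.17707827e-05]), 'position': array([0.17489506, 0.59966278, 0.23069803]), 'tool_rot': array([-1.52884737,  1.56960934, -1.81261978]), 'force': array([ 0.13240139, -1.01991283, -0.15615206]), 'moment': array([-0.01772426,  0.00556354, -0.01673399]), 'grip_width': 0.08552897648217003}
scene {'fovy': 55.68719286314066, 'cx': 257.63246263505755, 'cy': 190.1447956646121, 'k1': 0.005137261331895462, 'R': array([[ 0.5271256 ,  0.84973193, -0.00970866],
       [ 0.569367  , -0.36163818, -0.7382676 ],
       [-0.63084057,  0.38363196, -0.67443806]]), 't': array([-0.28913147, -0.26343193,  1.39288074])}
top {'fovy': 57.324936866085686, 'cx': 255.11439176249465, 'cy': 190.109063521446, 'k1': -0.05886773925731241, 'R': array([[-0.02640702, -0.99959688,  0.01042789],
       [-0.99594255,  0.02540988, -0.08632942],
       [ 0.08602965, -0.01266528, -0.99621207]]), 't': array([-0.01510518,  0.61771578,  0.95623824])}
```

View pics/scene0.png

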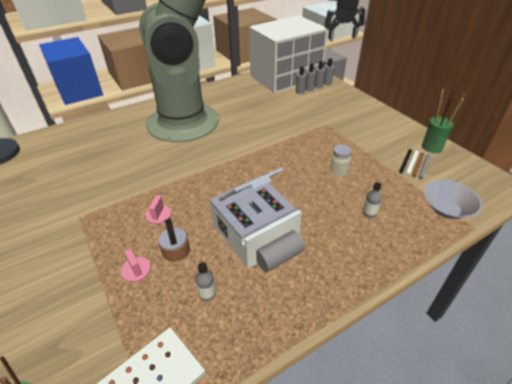

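View pics/top0.png

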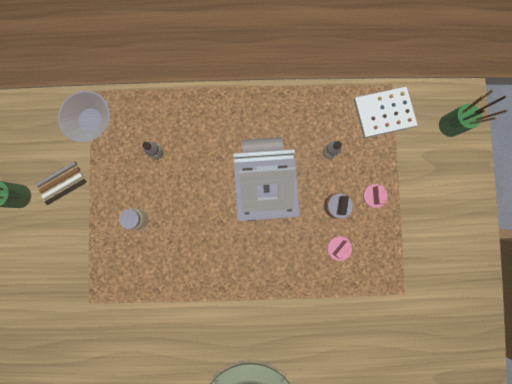

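```bash
python3 - <<'E'
import cv2
a=cv2.imread("pics/scene0.png")[150:310,110:330]; b=cv2.imread("pics/top0.png")[130:265,225:395]
cv2.imwrite("pics/c1.png",cv2.resize(a,None,fx=3.6,fy=3.6,interpolation=cv2.INTER_CUBIC))
cv2.imwrite("pics/c2.png",cv2.resize(b,None,fx=4.4,fy=4.4,interpolation=cv2.INTER_CUBIC))
E
```

```text
(no output)
```

View pics/c1.png

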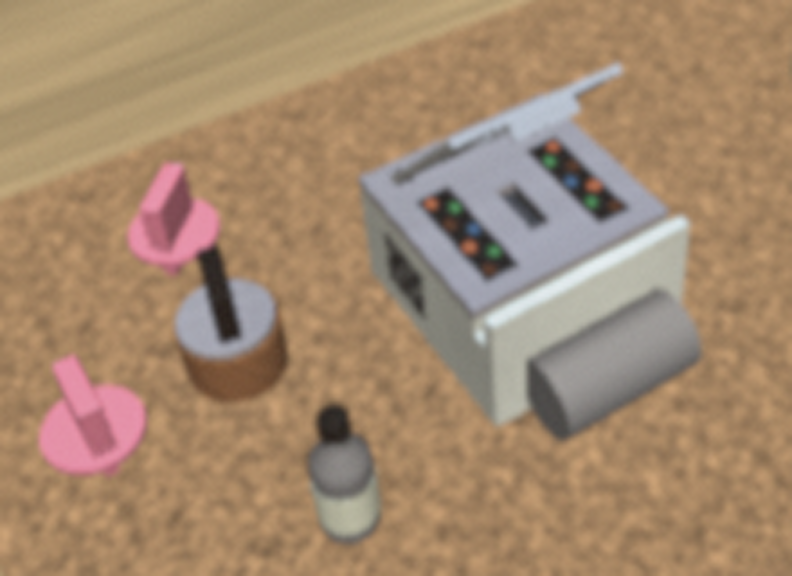

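View pics/c2.png

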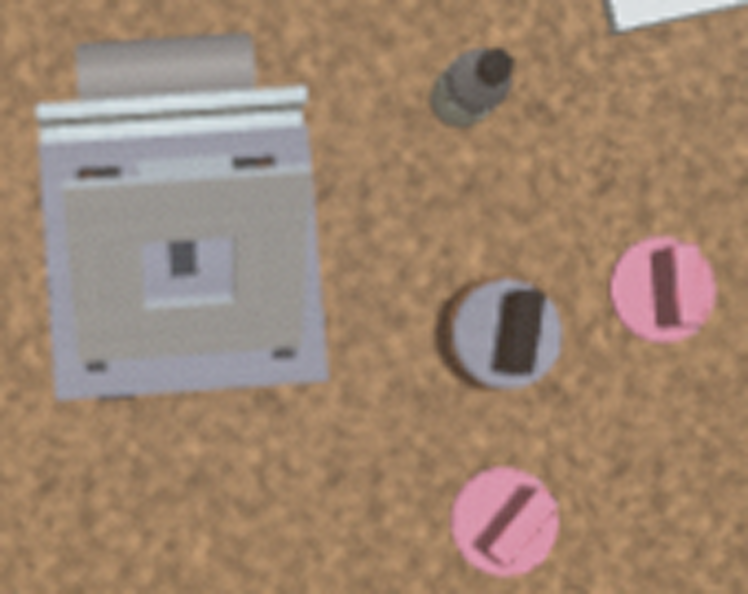

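```bash
cat > h.py <<'E'
import numpy as np, cv2
from workcell import bot, grab_frame
def Kd(f):
    F=f["img"].shape[0]/2/np.tan(np.radians(f["fovy"])/2)
    return np.array([[F,0,f["cx"]],[0,F,f["cy"]],[0,0,1.]]),np.array([f["k1"],0,0,0.])
def ray(f,p):
    K,D=Kd(f); s=cv2.undistortPointsIter(np.array(p,float).reshape(-1,1,2),K,D,None,None,(3,50,1e-10)).reshape(-1,2) if hasattr(cv2,'undistortPointsIter') else cv2.undistortPoints(np.array(p,float).reshape(-1,1,2),K,D).reshape(-1,2)
    d=np.c_[s,np.ones(len(s))]@f["R"]; return -f["R"].T@f["t"],d
def onz(f,p,z):
    o,d=ray(f,p); return o+d*((z-o[2])/d[:,2])[:,None]
def tri(f,p,g,q):
    o,d=ray(f,p); a,e=ray(g,q); d=d[0];e=e[0]
    s=np.linalg.lstsq(np.c_[d,-e],a-o,rcond=None)[0]; A=o+s[0]*d;B=a+s[1]*e
    return (A+B)/2,np.linalg.norm(A-B)
def proj(f,X):
    K,D=Kd(f); return cv2.projectPoints(np.array(X,float).reshape(-1,1,3),cv2.Rodrigues(f["R"])[0],f["t"],K,D)[0].reshape(-1,2)
E
python3 - <<'E'
from h import *
np.set_printoptions(precision=4,suppress=True)
s=grab_frame("scene");t=grab_frame("top")
S=lambda p:(np.array(p,float)+.5)/3.6-.5+[110,150]
T=lambda p:(np.array(p,float)+.5)/4.4-.5+[225,130]
print("top rim ends z.106\n",onz(t,T([[37,105],[306,90]]),.106))
print("top near deck\n",onz(t,T([[55,398],[327,380]]),.1))
print("top slot near end",onz(t,T([[183,276]]),.1))
print("scene rim ends\n",onz(s,S([[487,325],[688,222]]),.106))
print("scene near-left deck, slot\n",onz(s,S([[360,180],[524,206],[510,186],[540,225]]),.1))
print("scene slot corners\n",onz(s,S([[499,190],[513,183],[548,218],[533,227]]),.1))
# key disc
hsv=cv2.cvtColor(t["img"],cv2.COLOR_RGB2HSV)
print("flange top view",onz(t,T([[507,334]]),.051), "handle top corners\n",onz(t,T([[507,288],[544,291],[530,375],[492,372]]),.0965))
print("scene flange", onz(s,S([[226,321]]),.051), "handle top", onz(s,S([[200,250],[217,245]]),.0965))
# hatch edge triangulation: free edge corners
for a,b in (([62,182],[622,68]),([310,168],[395,175])):
    pass
print("hatch free edge", tri(t,T([[62,184]]),s,S([[620,68]])), tri(t,T([[312,170]]),s,S([[395,178]])))
E
```

```text
top rim ends z.106
 [[ 0.7072  0.0247  0.106 ]
 [ 0.7123 -0.1346  0.106 ]]
top near deck
 [[ 0.5347  0.0181  0.1   ]
 [ 0.541  -0.1414  0.1   ]]
top slot near end [[ 0.6043 -0.0588  0.1   ]]
scene rim ends
 [[ 0.7122 -0.1341  0.106 ]
 [ 0.7073  0.0263  0.106 ]]
scene near-left deck, slot
 [[ 0.5453 -0.141   0.1   ]
 [ 0.6297 -0.0564  0.1   ]
 [ 0.6075 -0.0543  0.1   ]
 [ 0.6512 -0.0568  0.1   ]]
scene slot corners
 [[ 0.6068 -0.0629  0.1   ]
 [ 0.606  -0.051   0.1   ]
 [ 0.6485 -0.0486  0.1   ]
 [ 0.6502 -0.0618  0.1   ]]
flange top view [[ 0.5668 -0.2614  0.051 ]] handle top corners
 [[ 0.5925 -0.2511  0.0965]
 [ 0.5901 -0.2733  0.0965]
 [ 0.5406 -0.2625  0.0965]
 [ 0.543  -0.2399  0.0965]]
scene flange [[ 0.5731 -0.2619  0.051 ]] handle top [[ 0.5454 -0.2613  0.0965]
 [ 0.5471 -0.2498  0.0965]]
hatch free edge (array([0.6459, 0.0081, 0.2058]), np.float64(0.0008744914428343939)) (array([ 0.6463, -0.1402,  0.1843]), np.float64(0.031099300885150002))
```

```bash
cat >> h.py <<'E'
from scipy.spatial.transform import Rotation as Rn
def tool():
    o=bot.observe(); return o,Rn.from_euler('xyz',o["tool_rot"]).as_matrix()
def plan(target,yaw_z=None):
    """mm in tool axes to world target; turn (deg) about tool x so tool z has world yaw yaw_z"""
    o,R=tool(); d=(np.array(target)-o["position"])*1000
    y=np.arctan2(R[1,2],R[0,2]); print("clock",o["clock"],"pos",o["position"].round(4),"q",o["qpos"].round(3),"F",o["force"].round(1),"w",round(o["grip_width"],4))
    print("tool z yaw deg",np.degrees(y).round(2),"shift tool",(R.T@d).round(1))
    if yaw_z is not None:
        # tool x down: + turn about tool x is clockwise from above
        print("turn deg",(-(np.degrees(yaw_z-y)+180)%360-180).round(2), "tilt",np.degrees(np.arccos(-R[2,0])).round(2))
E
python3 - <<'E'
from h import *
o,R=tool();print(R.round(3)); plan([.63,-.057,.23],0.034)
t=grab_frame("top");print(-t["R"].T@t["t"])
E
```

```text
[[-0.     0.28   0.96 ]
 [-0.001  0.96  -0.28 ]
 [-1.    -0.001  0.   ]]
clock 0.2 pos [0.175  0.5998 0.231 ] q [-1.357  0.522 -0.036  1.6    0.021  1.021 -0.113] F [-0.6 -0.5 -0.1] w 0.0854
tool z yaw deg -16.26 shift tool [   1.4 -503.1  620.7]
turn deg -18.21 tilt 0.04
[ 0.53254571 -0.01868415  1.00610064]
```

```bash
python3 -m pendant '[[0,-38,47,0],[-2,-38,47,0],[-2,-38,47,0],[-2,-38,47,0],[-2,-38,47,0],[-2,-38,47,0],[0,-38,47,0],[0,-38,47,0],[0,-38,47,0],[0,-38,47,0],[0,-38,47,0],[0,-38,47,0]]' -1 40; python3 - <<'E'
from h import *
plan([.63,-.057,.24],0.034)
E
```

```text
clock: 1.75
position: [0.5897, 0.0026, 0.2414]
tool_rot: [0.824, 1.571, 0.541]
force: [-0.1, 0.9, 0.3]
grip_width: 0.0001
clock 1.75 pos [0.5897 0.0026 0.2414] q [-0.235  0.46   0.183  1.694 -0.097  0.996  1.27 ] F [-0.1  0.9  0.3] w 0.0001
tool z yaw deg -16.25 shift tool [  1.4 -46.   55.4]
turn deg -18.2 tilt 0.02
```

```bash
python3 -m pendant '[[0,-23,27.5,0],[0,-23,27.5,0],[0,0,0,-9.1],[0,0,0,-9.1],[0,0,0,0]]'; python3 - <<'E'
from h import *
plan([.63,-.057,.21],0.034)
import cv2
for n in("scene","top"):
    f=grab_frame(n)["img"][...,::-1]
    c=f[130:270,180:330] if n=="scene" else f[120:240,210:330]
    cv2.imwrite(f"pics/{n}1.png",cv2.resize(c,None,fx=4,fy=4,interpolation=cv2.INTER_CUBIC))
E
```

```text
clock: 2.38
position: [0.6286, -0.0555, 0.2412]
tool_rot: [2.113, 1.57, 2.145]
force: [-0.1, 0.4, 1.2]
grip_width: -0.0001
clock 2.375 pos [ 0.6286 -0.0555  0.2412] q [-0.081  0.525  0.113  1.577 -0.066  1.043  1.654] F [-0.1  0.4  1.2] w -0.0001
tool z yaw deg 1.88 shift tool [31.2 -1.6  1.4]
turn deg -0.07 tilt 0.02
```

View pics/scene1.png

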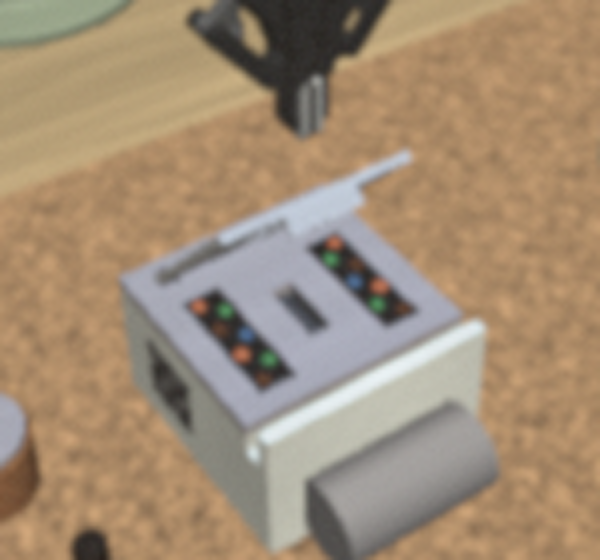

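```bash
python3 -m pendant '[[14,0,-4,0],[12,0,-3,0],[10,0,0,0]]'; python3 -m pendant '[[6,0,2,0],[6,0,5,0],[6,0,5,0],[6,0,5,0]]'; python3 - <<'E'
from h import *
plan([.643,-.057,.173],0.034)
import cv2
f=grab_frame("scene")["img"][...,::-1]
c=f[130:270,180:330]
cv2.imwrite(f"pics/s2.png",cv2.resize(c,None,fx=4,fy=4,interpolation=cv2.INTER_CUBIC))
E
```

```text
clock: 2.85
position: [0.6211, -0.0554, 0.2041]
tool_rot: [-3.101, 1.57, -3.067]
force: [0.2, -0.3, 0.3]
grip_width: 0.0001
clock: 3.35
position: [0.6392, -0.0549, 0.181]
tool_rot: [-0.197, 1.571, -0.163]
force: [-0.7, 0.8, 1.2]
grip_width: -0.0001
clock 3.35 pos [ 0.6392 -0.0549  0.181 ] q [-0.075  0.604  0.104  1.607 -0.073  0.935  1.659] F [-0.7  0.8  1.2] w -0.0001
tool z yaw deg 1.94 shift tool [ 8.  -2.2  3.7]
turn deg -0.01 tilt 0.01
```

View pics/s2.png

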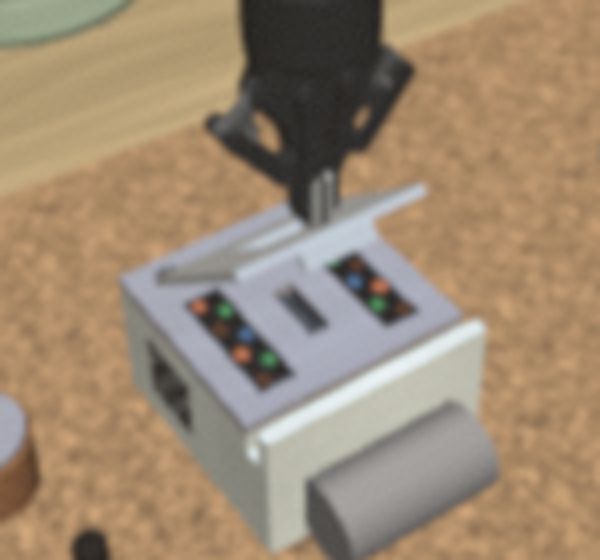

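```bash
python3 -m pendant '[[9,0,5,0],[9,0,5,0],[10,0,5,0],[11,0,4,0],[11,0,3,0],[12,0,3,0],[10,0,1,0]]'; python3 -m pendant '[[2,0,0,0],[2,0,0,0],[0,0,0,0]]'; python3 - <<'E'
from h import *
plan([.643,-.057,.106],0.034)
import cv2
f=grab_frame("scene")["img"][...,::-1]
c=f[130:270,180:330]
cv2.imwrite(f"pics/s3.png",cv2.resize(c,None,fx=4,fy=4,interpolation=cv2.INTER_CUBIC))
E
```

```text
clock: 4.28
position: [0.6646, -0.0541, 0.1083]
tool_rot: [-3.065, 1.57, -3.031]
force: [-1.2, -0.4, 0.8]
grip_width: 0.0001
clock: 4.65
position: [0.6646, -0.0541, 0.1061]
tool_rot: [0.288, 1.571, 0.322]
force: [-3.1, 1.0, 6.5]
grip_width: -0.0001
clock 4.65 pos [ 0.6646 -0.0541  0.1061] q [-0.066  0.73   0.092  1.583 -0.083  0.832  1.663] F [-3.1  1.   6.5] w -0.0001
tool z yaw deg 1.93 shift tool [  0.1  -2.2 -21.6]
turn deg -0.02 tilt 0.01
```

View pics/s3.png

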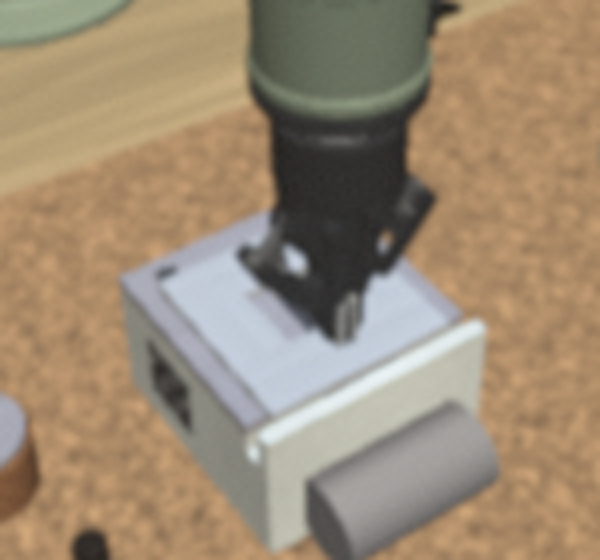

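```bash
python3 -m pendant '[[3,0,0,0],[0,0,0,0],[-30,0,0,0],[-40,0,0,0],[-40,0,0,0],[0,0,0,0]]'; python3 - <<'E'
from h import *
plan([.5,-.15,.25],-.22)
import cv2
t=grab_frame("top");s=grab_frame("scene")
cv2.imwrite("pics/t4.png",t["img"][...,::-1]);cv2.imwrite("pics/s4.png",s["img"][...,::-1])
cv2.imwrite(f"pics/s4c.png",cv2.resize(s["img"][140:310,110:330,::-1],None,fx=3.4,fy=3.4,interpolation=cv2.INTER_CUBIC))
cv2.imwrite(f"pics/t4c.png",cv2.resize(t["img"][175:235,310:375,::-1],None,fx=9,fy=9,interpolation=cv2.INTER_CUBIC))
E
```

```text
clock: 5.45
position: [0.6661, -0.0543, 0.216]
tool_rot: [-0.051, 1.565, -0.017]
force: [-0.2, -0.6, -0.1]
grip_width: -0.0001
clock 5.45 pos [ 0.6661 -0.0543  0.216 ] q [-0.077  0.607  0.111  1.501 -0.074  1.032  1.656] F [-0.2 -0.6 -0.1] w -0.0001
tool z yaw deg 1.92 shift tool [ -35.   -90.1 -169.1]
turn deg 14.53 tilt 0.33
```

View pics/s4c.png

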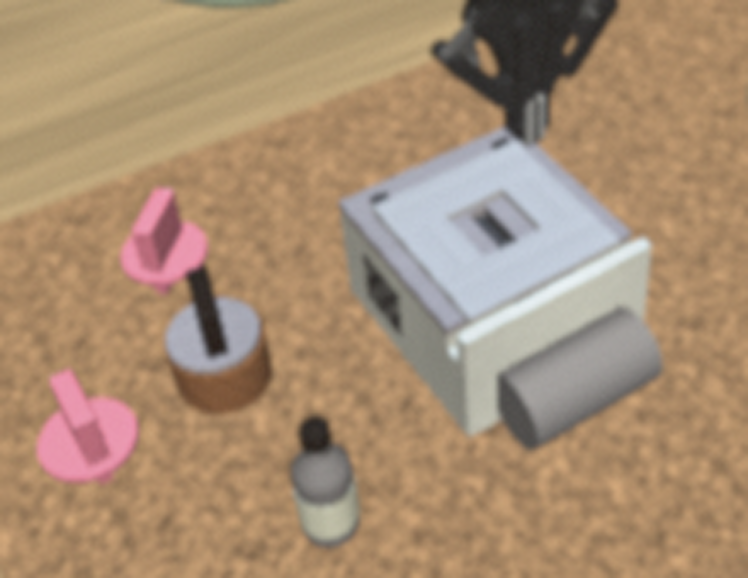

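View pics/t4c.png

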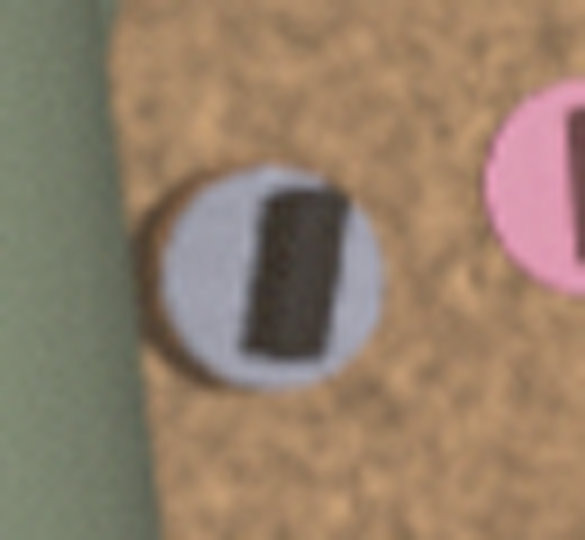

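```bash
python3 - <<'E'
from h import *
np.set_printoptions(precision=4,suppress=True)
t=grab_frame("top");s=grab_frame("scene")
def flange(f,x0,y0,x1,y1):
    im=f["img"][y0:y1,x0:x1].astype(int); 
    m=((im[...,2]-im[...,0]>-5)&(im.max(2)>60)).astype(np.uint8)
    d=((im.max(2)<75)).astype(np.uint8)
    return m,d
m,d=flange(t,324,190,360,225)
M=((m|d)>0).astype(np.uint8)
c=max(cv2.findContours(m,0,1)[0],key=cv2.contourArea); h=cv2.convexHull(c)
e=cv2.fitEllipse(h.astype(np.float32)); print(e)
p=np.array(e[0])+[324,190]; print("flange",p,onz(t,[p],.051), "dia check",onz(t,[p+[12,0],p-[12,0]],.051))
cd=max(cv2.findContours(d,0,1)[0],key=cv2.contourArea); print("handle rect",cv2.minAreaRect(cd), np.array(cv2.minAreaRect(cd)[0])+[324,190])
C=lambda p:(np.array(p,float)+.5)/9-.5+[310,175]
q=onz(t,C([[349,197],[322,358]]),.0965); print(q, np.degrees(np.arctan2(*(q[0]-q[1])[1::-1])),np.linalg.norm(q[0]-q[1]))
m,d=flange(s,150,220,200,260)
c=max(cv2.findContours(m,0,1)[0],key=cv2.contourArea); e=cv2.fitEllipse(cv2.convexHull(c).astype(np.float32));p=np.array(e[0])+[150,220]; print("scene",e,onz(s,[p],.051))
E
```

```text
((15.883583068847656, 15.591999053955078), (23.34940528869629, 23.75575065612793), 94.86001586914062)
flange [339.8836 205.592 ] [[ 0.5666 -0.2616  0.051 ]] dia check [[ 0.5657 -0.2947  0.051 ]
 [ 0.5675 -0.2285  0.051 ]]
handle rect ((18.22307777404785, 15.215385437011719), (8.18629264831543, 17.4888973236084), 7.125016689300537) [342.2231 205.2154]
[[ 0.5883 -0.2734  0.0965]
 [ 0.5419 -0.2633  0.0965]] -12.319502928818515 0.0474947481321795
scene ((22.059162139892578, 18.02912712097168), (19.6992130279541, 27.057498931884766), 73.29936981201172) [[ 0.5703 -0.2617  0.051 ]]
```

```bash
python3 -m pendant '[[0,-52,-24,0],[0,-52,-24,0],[0,-52,-24,0],[0,-46,-19,0],[0,0,0,7.1],[0,0,0,7.1],[0,0,0,0]]' 0.25 60; python3 - <<'E'
from h import *
plan([.5675,-.261,.057],np.radians(-12.3))
E
```

```text
clock: 6.52
position: [0.5802, -0.2588, 0.2114]
tool_rot: [-3.072, 1.569, 2.998]
force: [0.0, -0.1, 0.0]
grip_width: 0.0535
clock 6.525 pos [ 0.5802 -0.2588  0.2114] q [ 0.201  0.567  0.189  1.598 -0.121  0.989  1.785] F [ 0.  -0.1  0. ] w 0.0535
tool z yaw deg -12.22 shift tool [154.4  -4.8 -11.8]
turn deg 0.08 tilt 0.08
```

```bash
python3 -m pendant '[[40,-4.8,-11.8,0],[40,0,0,0],[0,0,0,0]]' ; python3 - <<'E'
from h import *
plan([.5675,-.261,.057],np.radians(-12.3))
t=grab_frame("top");s=grab_frame("scene")
cv2.imwrite(f"pics/s5c.png",cv2.resize(s["img"][170:280,120:240,::-1],None,fx=5,fy=5,interpolation=cv2.INTER_CUBIC))
E
```

```text
clock: 6.9
position: [0.5665, -0.2604, 0.1298]
tool_rot: [2.994, 1.566, 2.783]
force: [-0.7, -0.8, 0.9]
grip_width: 0.0535
clock 6.9 pos [ 0.5665 -0.2604  0.1298] q [ 0.224  0.647  0.167  1.693 -0.138  0.818  1.813] F [-0.7 -0.8  0.9] w 0.0535
tool z yaw deg -12.1 shift tool [72.8 -0.5  1.5]
turn deg 0.2 tilt 0.29
```

View pics/s5c.png

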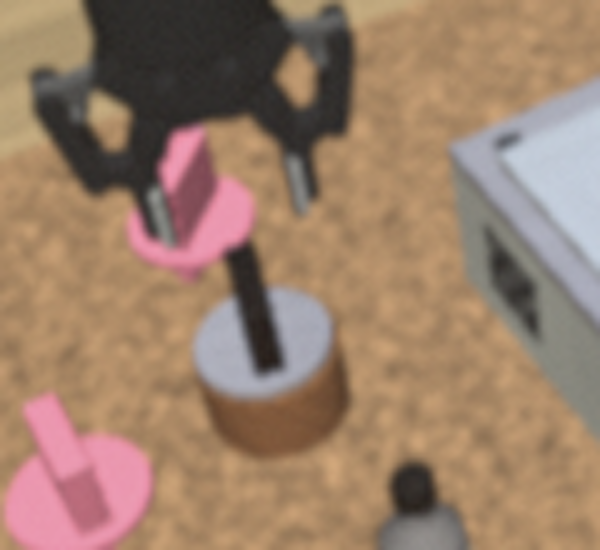

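```bash
python3 -m pendant '[[25,0,1,0],[25,0,0.5,0],[14,0,0,0],[7,0,0,0],[0,0,0,0]]' ;python3 -m pendant '[[0,0,0,0],[0,0,0,0],[0,0,0,0],[0,0,0,0]]' -1 60; python3 - <<'E'
from h import *
plan([.5675,-.261,.057],np.radians(-12.3))
E
```

```text
clock: 7.62
position: [0.5697, -0.2616, 0.0618]
tool_rot: [-0.28, 1.57, -0.494]
force: [0.5, 0.5, -0.2]
grip_width: 0.0535
clock: 8.12
position: [0.5698, -0.2617, 0.062]
tool_rot: [-0.157, 1.57, -0.371]
force: [-0.8, -0.5, 6.7]
grip_width: 0.0149
clock 8.125 pos [ 0.5698 -0.2617  0.062 ] q [ 0.239  0.743  0.146  1.719 -0.155  0.69   1.823] F [-0.8 -0.5  6.7] w 0.0149
tool z yaw deg -12.26 shift tool [ 5.   0.2 -2.4]
turn deg 0.04 tilt 0.06
```

```bash
python3 -m pendant '[[-10,0,0,0],[-30,0,0,0],[-40,0,0,0],[-40,0,0,0],[-20,0,0,0],[0,0,0,0],[0,0,0,0]]'; python3 - <<'E'
from h import *
plan([.627,-.057,.2],.034)
t=grab_frame("top");s=grab_frame("scene")
cv2.imwrite("pics/s6.png",s["img"][...,::-1]);cv2.imwrite("pics/t6.png",t["img"][...,::-1])
cv2.imwrite(f"pics/s6c.png",cv2.resize(s["img"][110:270,120:300,::-1],None,fx=3.7,fy=3.7,interpolation=cv2.INTER_CUBIC))
cv2.imwrite(f"pics/t6c.png",cv2.resize(t["img"][135:235,225:375,::-1],None,fx=5,fy=5,interpolation=cv2.INTER_CUBIC))
E
```

```text
clock: 9.0
position: [0.5691, -0.2613, 0.2007]
tool_rot: [2.922, 1.57, 2.708]
force: [-0.8, 0.1, -2.0]
grip_width: 0.0152
clock 9.0 pos [ 0.5691 -0.2613  0.2007] q [ 0.21   0.564  0.188  1.635 -0.123  0.955  1.798] F [-0.8  0.1 -2. ] w 0.0152
tool z yaw deg -12.26 shift tool [  0.7 211.9  13.2]
turn deg -14.21 tilt 0.05
```

View pics/s6c.png

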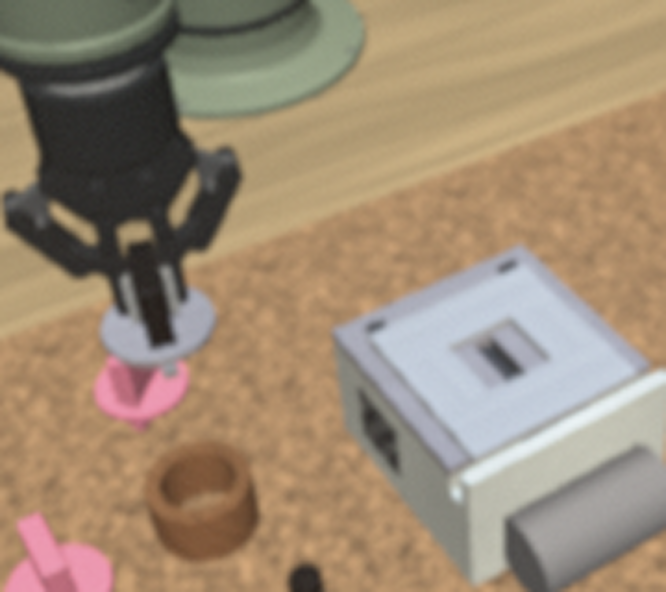

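View pics/t6c.png

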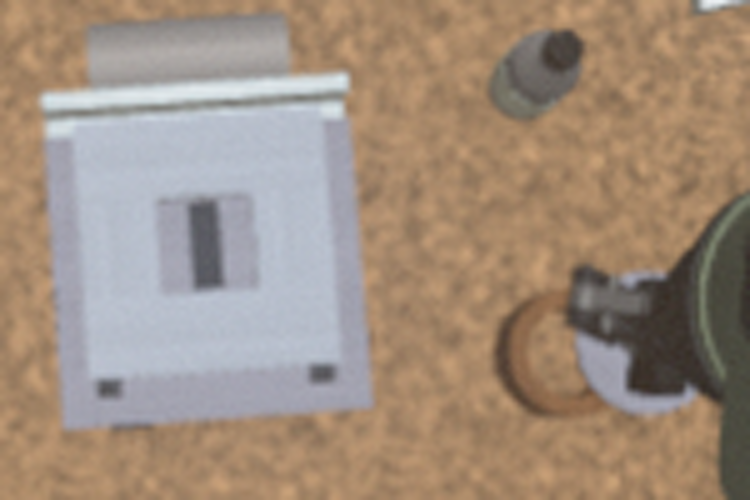

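```bash
python3 - <<'E'
from h import *
np.set_printoptions(precision=4,suppress=True)
t=grab_frame("top");s=grab_frame("scene")
for f,(x0,y0,x1,y1) in((t,(259,173,276,195)),(s,(245,195,266,217))):
    g=cv2.cvtColor(f["img"],cv2.COLOR_RGB2GRAY)[y0:y1,x0:x1]; m=(g<115).astype(np.uint8)
    G=cv2.resize(g,None,fx=8,fy=8,interpolation=cv2.INTER_CUBIC); M=(G<125).astype(np.uint8)
    c=max(cv2.findContours(M,0,1)[0],key=cv2.contourArea); r=cv2.minAreaRect(c)
    p=(cv2.boxPoints(r)+.5)/8-.5+[x0,y0]; X=onz(f,p,.1); print(r,"\n",X,"ctr",X.mean(0), [np.linalg.norm(X[i]-X[i-1]).round(4) for i in range(4)])
# window from manual corners, top, z=.106
W=(np.array([[155,200],[250,193],[260,287],[163,296]])+.5)/5-.5+[225,135]; X=onz(t,W,.106); print(X,X.mean(0),"window")
# key flange in scene
x0,y0=140,180; im=s["img"][y0:y0+35,x0:x0+42].astype(int)
m=((im[...,2]-im[...,0]>0)&(im.max(2)>90)).astype(np.uint8)
c=max(cv2.findContours(m,0,1)[0],key=cv2.contourArea); e=cv2.fitEllipse(cv2.convexHull(c).astype(np.float32)); p=np.array(e[0])+[x0,y0]
print("flange",e,p,onz(s,[p],.1897))
o,R=tool();print(proj(s,[[.5691,-.2613,.1897]]))
cv2.imwrite("pics/m.png",cv2.resize(m*255,None,fx=6,fy=6))
b=(np.array([172,370])+.5)/3.7-.5+[120,110]; print("bar end in scene at z.16", onz(s,[b],.162))
E
```

```text
((57.022926330566406, 86.69352722167969), (137.9079132080078, 46.88837432861328), 85.53284454345703) 
 [[ 0.6497 -0.0494  0.1   ]
 [ 0.6505 -0.0646  0.1   ]
 [ 0.6056 -0.0668  0.1   ]
 [ 0.6048 -0.0516  0.1   ]] ctr [ 0.6276 -0.0581  0.1   ] [np.float64(0.045), np.float64(0.0153), np.float64(0.045), np.float64(0.0152)]
((82.95433044433594, 97.09869384765625), (98.63145446777344, 40.75312805175781), 46.636573791503906) 
 [[ 0.6124 -0.0645  0.1   ]
 [ 0.6066 -0.0501  0.1   ]
 [ 0.6451 -0.0489  0.1   ]
 [ 0.6504 -0.063   0.1   ]] ctr [ 0.6286 -0.0566  0.1   ] [np.float64(0.038), np.float64(0.0156), np.float64(0.0385), np.float64(0.015)]
[[ 0.6504 -0.0324  0.106 ]
 [ 0.6529 -0.0817  0.106 ]
 [ 0.604  -0.0853  0.106 ]
 [ 0.6006 -0.0352  0.106 ]] [ 0.627  -0.0587  0.106 ] window
flange ((22.395261764526367, 17.728437423706055), (20.949708938598633, 28.97285270690918), 78.73334503173828) [162.3953 197.7284] [[ 0.5726 -0.2605  0.1897]]
[[161.4921 196.9333]]
bar end in scene at z.16 [[ 0.5835 -0.2613  0.162 ]]
```

View pics/m.png

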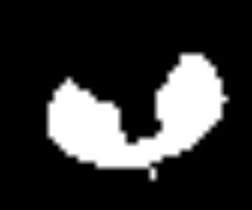

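```bash
python3 -m pendant '[[0,30,2,0],[0,45,3,0],[0,50,3,0],[0,50,3,0],[0,37,2,0],[0,0,0,-7.3],[0,0,0,-7.3],[10,0,0,0],[10,0,0,0],[0,0,0,0],[0,0,0,0]]'; python3 - <<'E'
from h import *
np.set_printoptions(precision=4,suppress=True)
plan([.6275,-.0575,.17],np.radians(2.4))
t=grab_frame("top");s=grab_frame("scene")
cv2.imwrite(f"pics/s7c.png",cv2.resize(s["img"][140:230,205:305,::-1],None,fx=7,fy=7,interpolation=cv2.INTER_CUBIC))
cv2.imwrite(f"pics/t7c.png",cv2.resize(t["img"][135:235,205:325,::-1],None,fx=6,fy=6,interpolation=cv2.INTER_CUBIC))
E
```

```text
clock: 10.58
position: [0.6272, -0.0571, 0.1812]
tool_rot: [-2.501, 1.571, -2.461]
force: [-0.8, -1.0, -0.8]
grip_width: 0.015
clock 10.575 pos [ 0.6272 -0.0571  0.1812] q [-0.073  0.586  0.105  1.639 -0.072  0.92   1.669] F [-0.8 -1.  -0.8] w 0.015
tool z yaw deg 2.29 shift tool [11.2 -0.4  0.3]
turn deg -0.11 tilt 0.01
```

View pics/s7c.png

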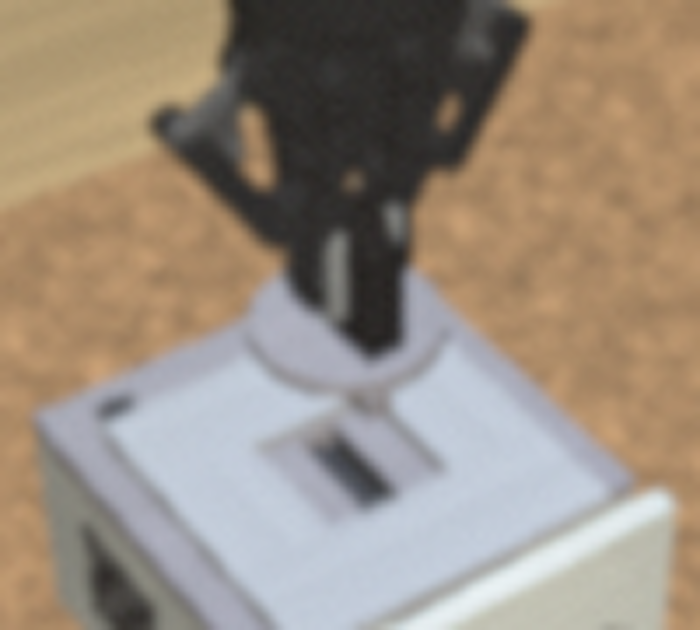

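View pics/t7c.png

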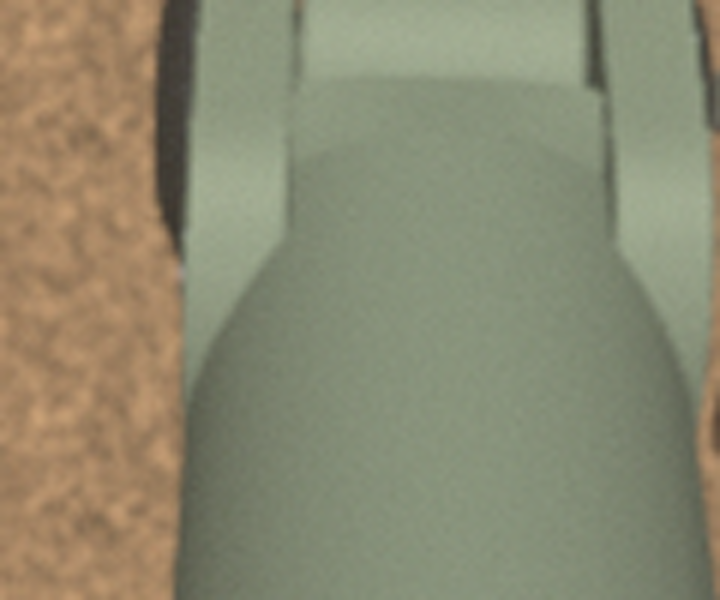

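```bash
python3 - <<'E'
from h import *
np.set_printoptions(precision=1,suppress=True)
s=grab_frame("scene")
crop=lambda p:(p-[205,140]+.5)*7-.5
a=np.linspace(0,2*np.pi,361)
for dx in(-.003,0,.003):
  for dz in(-.003,0,.003):
    c=np.array([.6272+dx,-.0571,.170+dz])
    top=crop(proj(s,c+np.c_[.034*np.cos(a),.034*np.sin(a),0*a])); bot=crop(proj(s,c-[0,0,.006]+np.c_[.034*np.cos(a),.034*np.sin(a),0*a]))
    bar=crop(proj(s,c+[[.02,.005,-.033],[.02,-.005,-.033],[.02,0,-.022]]))
    print(dx,dz,"L",top[top[:,0].argmin()],"R",top[top[:,0].argmax()],"topfront",top[top[:,1].argmax()],"botfront",bot[bot[:,1].argmax()],"bar",bar.ravel())
f=crop(proj(s,[[.6272+.025*i,-.0571+.008*j,.170] for i,j in((1,1),(1,-1))])); print("handle foot corners",f)
E
```

```text
-0.003 -0.003 L [241.2 325.4] R [441.4 323.3] topfront [340.1 391.2] botfront [340.4 404.4] bar [385.6 421.6 360.8 432.4 372.9 403.8]
-0.003 0 L [240.8 318.8] R [441.5 316.6] topfront [339.9 384.5] botfront [340.2 397.8] bar [385.5 415.3 360.7 426.1 372.9 397.4]
-0.003 0.003 L [240.4 312.2] R [441.5 310. ] topfront [339.7 377.9] botfront [340.1 391.2] bar [385.5 409.  360.6 419.8 372.8 391. ]
0 -0.003 L [245.6 330.4] R [446.2 328.2] topfront [344.8 396.4] botfront [345.1 409.6] bar [390.2 426.7 365.4 437.6 377.6 408.9]
0 0 L [245.2 323.8] R [446.3 321.6] topfront [344.6 389.8] botfront [344.9 403.1] bar [390.2 420.4 365.3 431.3 377.5 402.5]
0 0.003 L [244.8 317.2] R [446.4 315. ] topfront [344.5 383.1] botfront [344.8 396.4] bar [390.1 414.1 365.2 425.  377.5 396.1]
0.003 -0.003 L [250.  335.4] R [451.  333.2] topfront [349.5 401.7] botfront [349.8 414.9] bar [394.9 431.8 370.1 442.8 382.3 414.1]
0.003 0 L [249.6 328.8] R [451.2 326.6] topfront [349.4 395.1] botfront [349.7 408.4] bar [394.8 425.6 370.  436.5 382.2 407.7]
0.003 0.003 L [249.2 322.2] R [451.3 320. ] topfront [349.3 388.4] botfront [349.5 401.7] bar [394.8 419.2 369.9 430.2 382.2 401.2]
handle foot corners [[405.3 354.5]
 [364.5 372. ]]
```

```bash
python3 - <<'E'
from h import *
im=np.mean([grab_frame("scene")["img"].astype(float) for _ in range(4)],0)
c=im[172:205,235:275,::-1]
cv2.imwrite("pics/s8.png",np.clip(cv2.resize(c,None,fx=18,fy=18,interpolation=cv2.INTER_CUBIC)*1.2,0,255))
E
```

```text
[ WARN:0@2.945] global loadsave.cpp:1063 imwrite_ Unsupported depth image for selected encoder is fallbacked to CV_8U.
```

View pics/s8.png

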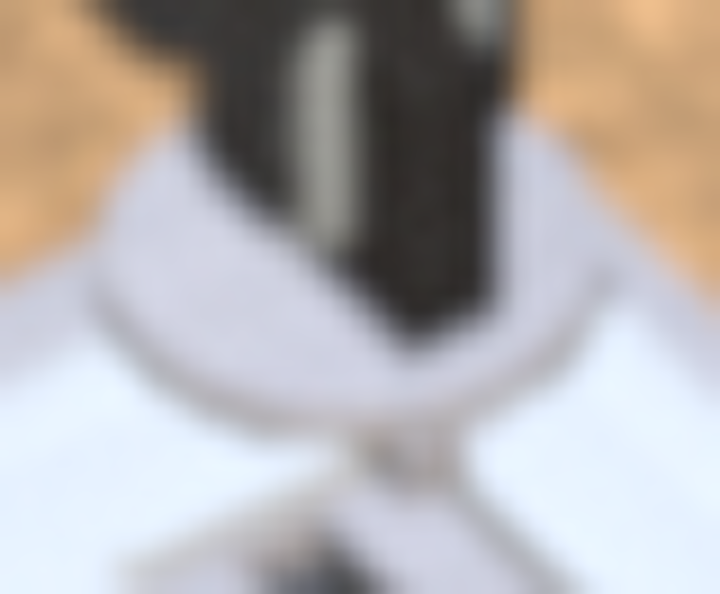

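```bash
python3 - <<'E'
from h import *
np.set_printoptions(precision=1,suppress=True)
s=grab_frame("scene")
im=np.mean([grab_frame("scene")["img"].astype(float) for _ in range(4)],0)
cv2.imwrite("pics/s9.png",np.clip(cv2.resize(im[160:205,235:275,::-1],None,fx=13,fy=13,interpolation=cv2.INTER_CUBIC)*1.8,0,255).astype(np.uint8))
cr=lambda p:(p-[235,160]+.5)*13-.5
for th in(0,.1):
  for dz in (0,.006):
    c=np.array([.6275,-.0571,.193+dz]) # grip
    R=Rn.from_euler('y',-th).as_matrix()
    P=lambda a:cr(proj(s,c+np.array(a,float)@R.T))
    a=np.linspace(0,2*np.pi,73)
    top=P(np.c_[.034*np.cos(a),.034*np.sin(a),0*a-.023])
    print(th,dz,"handle edges +y",P([[.025,.008,-.023],[.025,.008,.0225]]).ravel(),"-y",P([[.025,-.008,-.023],[.025,-.008,.0225]]).ravel(),"back -y foot",P([[-.025,-.008,-.023]]).ravel(),"L",top[top[:,0].argmin()],"R",top[top[:,0].argmax()],"front",top[top[:,1].argmax()],"bar",P([[.02,.005,-.056],[.02,-.005,-.056]]).ravel())
E
```

```text
0 0 handle edges +y [364.  399.7 363.9 205.5] -y [288.2 432.2 285.1 237.8] back -y foot [146.  276.9] L [ 66.6 342.7] R [440.1 343. ] front [258.1 465.2] bar [335.9 522.1 289.8 542.4]
0 0.006 handle edges +y [364.  374.9 363.8 178.8] -y [287.8 407.4 284.7 211. ] back -y foot [144.9 252.3] L [ 65.2 318. ] R [440.4 318.2] front [257.5 440.4] bar [335.7 498.6 289.4 518.8]
0.1 0 handle edges +y [370.5 395.9 356.5 187.5] -y [294.4 428.5 277.7 219.6] back -y foot [153.  293.9] L [ 73.5 356.6] R [446.8 341.3] front [247.3 460.3] bar [351.7 530.7 305.5 551.1]
0.1 0.006 handle edges +y [370.5 371.  356.4 160.7] -y [294.1 403.5 277.2 192.8] back -y foot [152.  269.3] L [ 72.1 331.9] R [447.2 316.5] front [246.8 435.3] bar [351.7 507.1 305.2 527.5]
```

View pics/s9.png

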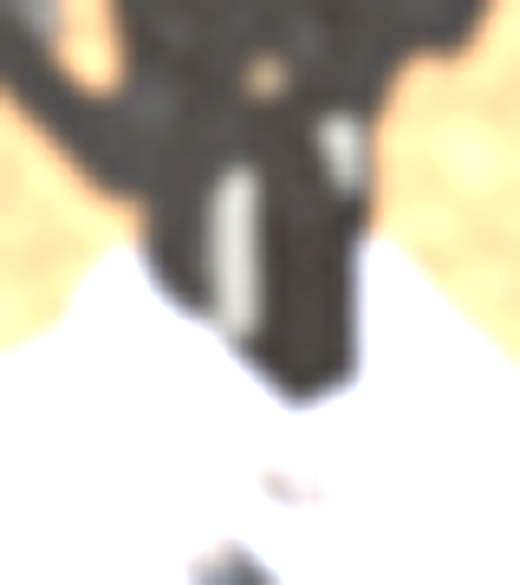

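```bash
python3 -m pendant '[[10,0,0.5,0],[10,0,0,0],[10,0,0,0],[5,0,0,0],[0,0,0,0],[0,0,0,0]]'; python3 - <<'E'
from h import *
np.set_printoptions(precision=4,suppress=True)
plan([.628,-.0575,.13],np.radians(2.4))
im=np.mean([grab_frame("scene")["img"].astype(float) for _ in range(4)],0)
cv2.imwrite("pics/s10.png",np.clip(cv2.resize(im[172:217,230:280,::-1],None,fx=13,fy=13,interpolation=cv2.INTER_CUBIC),0,255).astype(np.uint8))
E
```

```text
clock: 11.92
position: [0.6278, -0.0572, 0.1466]
tool_rot: [-0.119, 1.57, -0.078]
force: [-0.4, -0.4, -0.9]
grip_width: 0.0154
clock 11.925 pos [ 0.6278 -0.0572  0.1466] q [-0.068  0.628  0.098  1.665 -0.076  0.853  1.673] F [-0.4 -0.4 -0.9] w 0.0154
tool z yaw deg 2.33 shift tool [16.6 -0.3  0.1]
turn deg -0.07 tilt 0.02
```

View pics/s10.png

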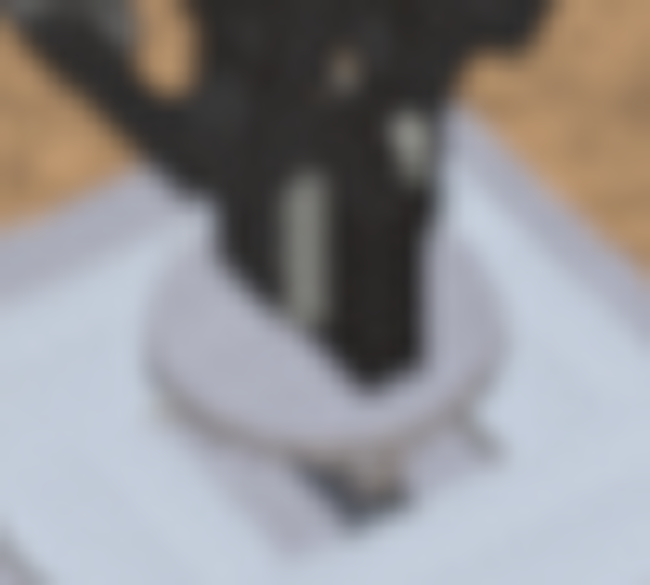

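```bash
for i in 1; do python3 -m pendant '[[3,0,0,0],[3,0,0,0],[0,0,0,0]]'; python3 -m pendant '[[3,0,0,0],[2,0,0,0],[0,0,0,0]]';python3 -m pendant '[[3,0,0,0],[0,0,0,0]]'; done
```

```text
clock: 12.5
position: [0.6275, -0.0571, 0.1399]
tool_rot: [3.126, 1.57, -3.117]
force: [-0.6, 0.2, -1.9]
grip_width: 0.0152
clock: 12.88
position: [0.6276, -0.0571, 0.1351]
tool_rot: [-3.087, 1.57, -3.046]
force: [-0.5, -0.0, -1.2]
grip_width: 0.0156
clock: 13.12
position: [0.6278, -0.0571, 0.1323]
tool_rot: [-0.241, 1.57, -0.2]
force: [-0.2, -0.3, 1.2]
grip_width: 0.015
```

```bash
python3 -m pendant '[[2,0,0,0],[2,0,0,0],[0,0,0,0]]'; python3 -m pendant '[[2,0,0,0],[2,0,0,0],[0,0,0,0]]'; python3 - <<'E'
from h import *
plan([.6275,-.0575,.123],np.radians(2.4))
im=np.mean([grab_frame("scene")["img"].astype(float) for _ in range(4)],0)
cv2.imwrite("pics/s11.png",np.clip(cv2.resize(im[172:217,230:280,::-1],None,fx=13,fy=13,interpolation=cv2.INTER_CUBIC),0,255).astype(np.uint8))
E
```

```text
clock: 13.5
position: [0.6278, -0.0571, 0.1283]
tool_rot: [-0.091, 1.57, -0.05]
force: [0.8, -0.1, 3.6]
grip_width: 0.0153
clock: 13.88
position: [0.6278, -0.0571, 0.1243]
tool_rot: [-0.209, 1.571, -0.168]
force: [0.8, 0.5, 5.6]
grip_width: 0.0154
clock 13.875 pos [ 0.6278 -0.0571  0.1243] q [-0.066  0.656  0.094  1.679 -0.079  0.81   1.675] F [0.8 0.5 5.6] w 0.0154
tool z yaw deg 2.34 shift tool [ 1.3 -0.4 -0.3]
turn deg -0.06 tilt 0.01
```

View pics/s11.png

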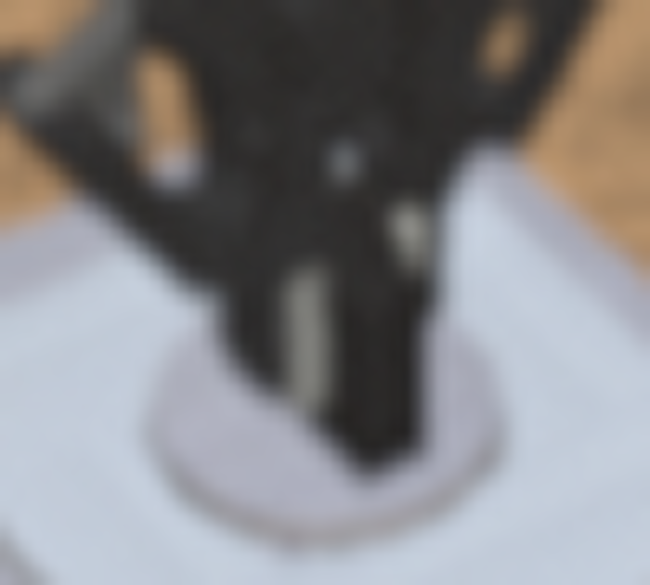

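```bash
python3 -m pendant '[[1,0,0,0],[0.5,0,0,0],[0,0,0,0]]'; python3 -m pendant '[[1,0,0,0],[0,0,0,0]]'; python3 -m pendant '[[1,0,0,0],[0,0,0,0]]'
```

```text
clock: 14.45
position: [0.6278, -0.0571, 0.123]
tool_rot: [-0.052, 1.57, -0.012]
force: [1.0, -0.7, 6.5]
grip_width: 0.0155
clock: 14.7
position: [0.6279, -0.0571, 0.1229]
tool_rot: [0.072, 1.57, 0.112]
force: [-4.5, 1.2, 20.5]
grip_width: 0.0152
clock: 14.95
position: [0.628, -0.0571, 0.1227]
tool_rot: [0.1, 1.57, 0.141]
force: [-9.7, 1.0, 33.8]
grip_width: 0.0152
```

```bash
python3 -m pendant '[[-1.3,0,0,0],[0,0,0,0]]' - 90; python3 -m pendant '[[0,0,0,5],[0,0,0,8],[0,0,0,8],[0,0,0,0]]'; python3 - <<'E'
from h import *
plan([.6278,-.0571,.123],np.radians(2.4)); print(bot.observe()["moment"].round(2))
E
```

```text
clock: 15.2
position: [0.6279, -0.0571, 0.123]
tool_rot: [0.033, 1.57, 0.074]
force: [-3.2, 1.2, 15.4]
grip_width: 0.0147
clock: 15.7
position: [0.6284, -0.0576, 0.123]
tool_rot: [-0.106, 1.569, -0.434]
force: [0.0, -2.4, 15.8]
grip_width: 0.015
clock 15.7 pos [ 0.6284 -0.0576  0.123 ] q [-0.131  0.666  0.193  1.683 -0.164  0.807  1.378] F [ 0.  -2.4 15.8] w 0.015
tool z yaw deg -18.81 shift tool [ 0.   0.2 -0.7]
turn deg -21.21 tilt 0.11
[-0.45  0.16 -0.06]
```

Turning freely; continue.

```bash
python3 -m pendant '[[0,0,0,9],[0,0,0,9],[0,0,0,9],[0,0,0,0]]'; python3 -m pendant '[[0,0,0,9],[0,0,0,9],[0,0,0,9],[0,0,0,0]]'; python3 - <<'E'
from h import *
plan([.6278,-.0571,.123],np.radians(2.4)); print(bot.observe()["moment"].round(2))
E
```

```text
clock: 16.2
position: [0.628, -0.0584, 0.123]
tool_rot: [-0.226, 1.569, -1.027]
force: [-2.4, -6.2, 16.8]
grip_width: 0.0148
clock: 16.7
position: [0.6275, -0.0588, 0.123]
tool_rot: [-0.184, 1.569, -1.456]
force: [-5.3, -7.8, 18.7]
grip_width: 0.0152
clock 16.7 pos [ 0.6275 -0.0588  0.123 ] q [-0.292  0.706  0.448  1.693 -0.387  0.831  0.626] F [-5.3 -7.8 18.7] w 0.0152
tool z yaw deg -72.88 shift tool [-0.   0.8 -1.5]
turn deg -75.28 tilt 0.11
[-1.52  1.33  0.02]
```

```bash
python3 -m pendant '[[0,0,0,8],[0,0,0,7],[0,0,0,0],[0,0,0,0]]'; python3 - <<'E'
from h import *
plan([.6278,-.0571,.123],np.radians(2.4)); print(bot.observe()["moment"].round(2))
E
```

```text
clock: 17.2
position: [0.6274, -0.0588, 0.123]
tool_rot: [-0.021, 1.569, -1.552]
force: [-6.8, -7.2, 18.1]
grip_width: 0.015
clock 17.2 pos [ 0.6274 -0.0588  0.123 ] q [-0.333  0.722  0.517  1.696 -0.45   0.844  0.419] F [-6.8 -7.2 18.1] w 0.015
tool z yaw deg -87.74 shift tool [-0.   0.5 -1.7]
turn deg -90.14 tilt 0.1
[-1.44  1.5  -0.02]
```

```bash
python3 -m pendant '[[0,0,0,4],[0,0,0,3],[0,0,0,0],[0,0,0,0]]'; python3 - <<'E'
from h import *
np.set_printoptions(precision=4,suppress=True)
plan([.6278,-.0571,.123],np.radians(2.4)); print(bot.observe()["moment"].round(2),Rn.from_euler('xyz',bot.observe()["tool_rot"]).as_matrix()[:,0])
ss=[grab_frame("scene") for _ in range(4)]
im=np.mean([f["img"].astype(float) for f in ss],0)
cv2.imwrite("pics/s12.png",np.clip(cv2.resize(im[160:220,225:290,::-1],None,fx=10,fy=10,interpolation=cv2.INTER_CUBIC)*1.3,0,255).astype(np.uint8))
E
```

```text
clock: 17.7
position: [0.6273, -0.0589, 0.123]
tool_rot: [-0.038, 1.569, -1.691]
force: [-7.7, -7.5, 18.7]
grip_width: 0.0149
clock 17.7 pos [ 0.6273 -0.0589  0.123 ] q [-0.352  0.731  0.549  1.697 -0.479  0.852  0.322] F [-7.7 -7.5 18.7] w 0.0149
tool z yaw deg -94.74 shift tool [-0.   0.4 -1.8]
turn deg -97.14 tilt 0.09
[-1.38  1.65  0.07] [-0.0002 -0.0015 -1.    ]
```

View pics/s12.png

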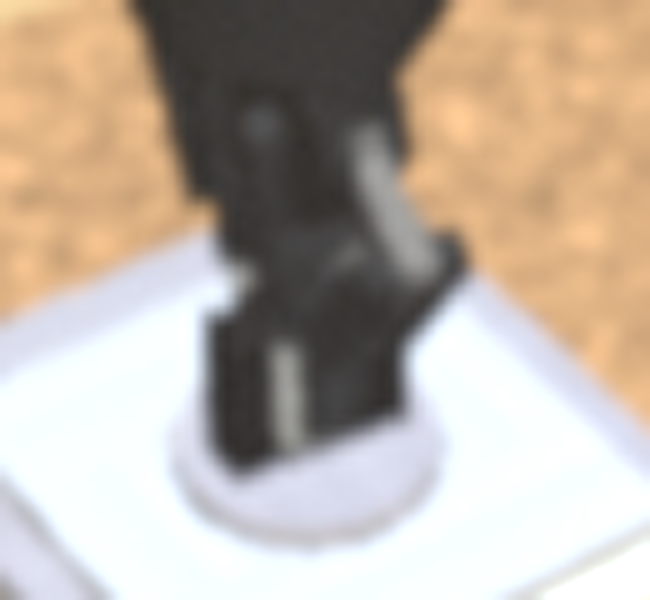

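```bash
python3 - <<'E'
from h import *
np.set_printoptions(precision=4,suppress=True)
s=grab_frame("scene")
q=(np.array([[238,475],[405,410]])+.5)/10-.5+[225,160]
X=onz(s,q,.112+.0); print(X, np.degrees(np.arctan2(*(X[1]-X[0])[1::-1])), np.linalg.norm(X[1]-X[0]))
E
python3 -m pendant '[[0,0,0,3],[0,0,0,0],[0,0,0,0]]'; python3 - <<'E'
from h import *
plan([.6278,-.0571,.123],np.radians(2.4)); print([bot.observe()["moment"].round(2)])
E
```

```text
[[ 0.6316 -0.077   0.112 ]
 [ 0.6343 -0.0302  0.112 ]] 86.77525349555468 0.046913419141424904
clock: 18.32
position: [0.6272, -0.0589, 0.123]
tool_rot: [-0.102, 1.569, -1.807]
force: [-7.8, -8.2, 19.6]
grip_width: 0.0151
clock 18.325 pos [ 0.6272 -0.0589  0.123 ] q [-0.361  0.735  0.563  1.697 -0.491  0.855  0.281] F [-7.8 -8.2 19.6] w 0.0151
tool z yaw deg -97.71 shift tool [-0.   0.4 -1.8]
turn deg -100.11 tilt 0.1
[array([-1.39,  1.83,  0.58])]
```

```bash
python3 -m pendant '[[0,0,0,-1],[0,0,0,0],[0,0,0,0],[0,0,0,0]]'; python3 - <<'E'
from h import *
plan([.6278,-.0571,.123],np.radians(2.4)); print(bot.observe()["moment"].round(2))
from workcell import job_done
print(job_done())
E
```

```text
clock: 18.82
position: [0.6273, -0.0589, 0.123]
tool_rot: [-0.007, 1.569, -1.695]
force: [-7.4, -6.1, 18.7]
grip_width: 0.0147
clock 18.825 pos [ 0.6273 -0.0589  0.123 ] q [-0.358  0.733  0.558  1.697 -0.487  0.854  0.294] F [-7.4 -6.1 18.7] w 0.0147
tool z yaw deg -96.71 shift tool [-0.   0.3 -1.8]
turn deg -99.11 tilt 0.09
[-1.42  1.65  0.44]
the job is handed in; nothing more can be done
None
```

I shut the hatch, put the black locking key into the slot, pushed it down until its flange met the hatch, and turned it clockwise to the stop. I handed in at 18.8 s with the arm still gripping and holding it there. No verdict is reported back.

**Last checks that agreed:**
- **Hatch:** the fingertip stopped at z = 0.106 m when pressing it shut, which is the height of the shut hatch. The pictures afterwards show it flat.
- **Push:** the downward force rose from about 3 N as the spring gave, then climbed sharply once the flange met the hatch. At hand-in the push was about 19 N.
- **Turn:** the tool had turned 99°. The resisting torque jumped from 0.07 to 0.58 N m on the last 3°, so the key was against the stop. I backed off 1°, leaving 0.44 N m. From the picture taken just before that, the handle had turned about 95°, which fits the quarter turn plus the free play.
- **Grip:** the fingers stood 15 mm apart with the grip set to 90 N, and the tool was within 0.1° of vertical.

**Checks that disagreed:**
- **Key height:** the scene camera put the held key about 6 mm higher in the fingers than its stand height implied. The spring contact then agreed with the stand-based value.
- **Position:** the two cameras differed by up to 4 mm on where the key stood, and the tool drifted about 2 mm sideways while turning. The sideways load at the end was about 10 N, and I estimate the key is well within the 8 mm allowed.

The arm kept clear of the jar and bottles, but I did not measure their positions again before handing in.

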